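# Reset the lamp power box

### The arm

A 6-joint arm with a two-finger parallel gripper is mounted at the origin on the work surface. World frame = base frame: x ahead of the robot, y to its left, z up, the work surface at z = 0. Lengths are in m, angles in rad, forces in N, time in s.
With the tool pointing down it reaches from about 0.225 to 0.875 m from the base axis. Payload 3.4 kg.
Tool frame: the origin (TCP) lies on the centre line of the jaws, within the pads' length; the fingertips stand 17 mm ahead of it and the grasp point (between the pads) lies 2 mm behind it (nose_length is the distance from the TCP to the fingertips, in m); z points along the fingers, y is the line along which they close (so a half turn about z gives the same grasp; the last joint's range is limited). The gripper opens to 85 mm and grips with 20 to 120 N. Pads are 22 mm wide; open, the fingers measure 114 mm over their backs; the gripper's body (76 mm by 85 mm) begins 54 mm behind the grasp point. The pads swing forward as they close: fully open they stand 13 mm farther back than shut.
Start: joints at [1.029, 0.276, 1.505, -0, 1.361, -0.121], TCP at [0.235, 0.525, 0.248] pointing down, gripper open.
Joint ranges: [-2.89, 2.89], [-0.75, 2.08], [0.22, 2.7], [-1.18, 4.32], [0.11, 2.71], [-2.7, 2.7]. Speed limits (rad/s): [2.57, 2.57, 3.14, 3.14, 3.14, 3.14].

### API

Orientations are given as a unit quaternion [w, x, y, z].
In Python, from rig import get_state, get_image, sign_off, find_in, place_of, nose_length gives the robot as it stands.
- The arm moves only by the tool apply_moves, never from a script. Its argument "deltas" is one flat list of numbers, 5 for each row, row after row: the finger opening in mm, from 0 to 85.4, then the shift along the tool's x, y, z in mm, then the turn about the tool's z in degrees. A call has 1 to 12 rows; each row is the pose to reach, as a shift and turn from the pose commanded when the call began, along the tool's axes at that moment; what a row does not reach only later rows make up. A row lasts 1/12 s, in which the tool goes at most 41.7 mm and 7.16 degrees, less where a joint would pass 70% of its speed; a pose out of reach is approached as far as the arm can. A call with a gripper value outside its range is refused whole. The fingers move at their own pace and stop on an object; "squeeze" is the grip in N (left out, the last holds). Time passes only in rows, so rows that repeat a pose let the fingers close. It gives the time, the measured TCP pose, the force, the opening and the grip force at its end, in the units of the state.
- get_state(): the state, without advancing time (a new reading comes with each control period).
- get_image(name): name is "side" or "top"; returns a dict with "frame" (384x512x3 uint8, red, green, blue), "K" (3x3 intrinsics, pixels), "position" and "orientation" of the camera in the world. Camera axes: x right, y down, z forward; pixel columns grow to the right and rows downward; lengths in m; the calibration is good to about 2 mm. A picture is of the moment at which its call begins. There is no depth.
- sign_off(): hands the job in; it is judged then, once.
Trained networks look in a picture, given as the dict that the camera call returned (one of the last four; its "shot" number tells which), for a name from the list of things; names that differ only in an ending like _2 or _b are one class to them, and where a whole thing is asked for, a point or a joint stands for the part that bears it (a point fixed in the world has none). Each returns a list of dicts, best first, with "score" (0 to 1); they miss things now and then, are a little off and sometimes report something else, mostly with a low value. They report only what shows in the picture. A call takes as long as a camera call. They do not tell look-alikes from the thing itself.
- find_in(query, picture): "point" ([column, row] in pixels, amid what is visible of it).
- place_of(query, picture): "point" ([column, row] in pixels: a listed point, or the origin of a listed thing).
The state is a dict: "clock": time; "qpos": joint angles; "qd": joint speeds; "effort": joint torques, N m; "position": TCP position; "ee_rot": TCP orientation; "contact_force": force on the tool from outside, world axes, zero at the start; "moment": the same for the moment, N m; "width": finger opening in m; "gripper_force": force on a finger pad.
Only numpy, scipy, OpenCV 4.12 (cv2) and the standard library are available. Lean on these libraries where they do the work, as an engineer would, in place of code of your own. Each camera call takes 0.05 s, during which the arm holds its last target. There are 200 camera calls.

### The job

The power box for the display lamps has tripped. Press down the front of its metal push-latch cover and let go so that it pops fully open, press the black reset plunger underneath fully in, then press the cover down again until it latches and stays shut by itself. Use the fingertips only: do not lift or carry anything, and leave the box and the goods around it standing where they are.

Things in the scene. Friction and masses are not known exactly. Their poses are not given: they have to be found in the camera images.
- power_box: grey painted power box for the display lamps, 170 (x) x 150 (y) x 60 mm tall, about 3 kg, loose on the table; origin at the centre of its underside, z up. Its -x face, the front, has three round sockets and roughly faces the robot. Its flat top, the deck, is 60 above the table and lies under the metal cover
- cover (a joint): angle (rad) of the sprung metal push-latch cover: 0 latched shut, level; 1.3 fully open (hinge at the back, box +x); solid lower stop -0.056. Press its front past -0.050 (8 mm at cover_press, about 1 N) and let go: it springs up to 1.3 in about 1.5 s if not blocked. Opened beyond 0.3, it latches at 0 when pushed down (about 1 N), pressed past -0.050 again and let go. Shorter presses do not count
- cover_press (a point): press spot, a darker pad on the cover's upper face, mid-width, 18 mm back from its front edge; 84 above the table when shut. Turns with the cover, 156 from the hinge point. Cover: 174 from hinge to front edge, 162 wide, 4 thick, skirts 25 deep on front and sides; point x points along the cover to the hinge, z is the upper face's outward normal
- cover_hinge (a point): on the hinge line at the middle of the cover's rear edge, level with its upper face: 83 behind the box's centre (box +x), 84 above the table; the hinge runs along the box's y (the joint's true axis is 4 below this point)
- plunger (a joint): travel (m) of the reset plunger: 0 popped out, 0.009 fully in. It stays where it is left; pushing it takes about 3 N and it meets a solid stop
- plunger_top (a point): centre of the top of the black reset plunger, a round upright button 26 mm across on the deck under the cover, 55 in front of the box's centre (box -x) and 40 to box +y; top 73 above the table when out, 64 when fully in. With the cover fully open, the cover's edge hangs 90 behind the plunger's axis, about 250 above the table
- tankard_large: pewter tankard, 115 tall, 85 across the foot, handle out to 60 from its axis; stands 155 to 175 to one side of the box's centre (box +y) (mm); origin at the centre of its underside; loose bystander
- tankard_small: pewter tankard, 75 tall, 63 across the foot, handle out to 50 from its axis; stands about 150 to the other side of the box (box -y) (mm); origin at the centre of its underside; loose bystander
- copper_bowl: copper bowl, 45 tall, 100 across; behind the box on its -y side (mm); origin at the centre of its underside; loose bystander
- candlestick: brass candlestick, 125 tall, 70 across the foot (mm); origin at the centre of its underside; loose bystander
- cup: white cup, 60 tall, 76 across, with a handle (mm); origin at the centre of its underside; loose bystander
- tin: dark tin, 100 x 70 x 55 tall (mm); origin at the centre of its underside; loose bystander
Mind the look-alikes: they are no part of the job. What is shaped like the power_box but turquoise is not meant.

How it is judged:
By the outcome, as a careful person would: the job done as asked, in the order asked, and still so for the second after the job is handed in, with the robot touching nothing.
It also fails if it takes over 54 s, if anything falls off the work surface, if the arm or the gripper's body presses on something with over 40 N, if the wrist force passes 120 N, or if a joint passes its speed limit or range.

## Working session

There is one attempt and no reset: what is moved stays moved. The work goes in short steps, Python scripts to look and compute and a tool call to move; the robot and the scene stay as the last step left them, time stands still between calls to the robot, and variables do not carry over. Pictures are saved under pics/ and viewed, at most 10 in all, crops included, and the job is handed in when it is done.

Besides the shell and the picture viewer there is one more tool, called in YAML: its name, and indented under it one key for each argument. apply_moves: Moves the arm, as the interface text tells. Its arguments: {"type":"object","properties":{"deltas":{"type":"array"},"squeeze":{"type":"number"}},"required":["deltas"]}

```bash
mkdir -p pics
cat > h.py <<'E'
import numpy as np,cv2
from rig import *
from scipy.spatial.transform import Rotation as R
def rot(q): return R.from_quat([q[1],q[2],q[3],q[0]]).as_matrix()
def at_z(p,im,z):
    d=rot(im["orientation"])@np.linalg.inv(im["K"])@np.array([p[0],p[1],1.]); o=np.array(im["position"])
    return o+d*(z-o[2])/d[2]
def save(n,im): cv2.imwrite("pics/"+n,cv2.cvtColor(im["frame"],cv2.COLOR_RGB2BGR))
E
python3 - <<'E'
from h import *
np.set_printoptions(precision=4,suppress=True)
ims={n:get_image(n) for n in("top","side")}
save("both.png",{"frame":np.vstack([ims["top"]["frame"],ims["side"]["frame"]])[:, :]}) if 0 else [save(n+".png",i) for n,i in ims.items()]
for n,im in ims.items():
    print(n,im["position"])
    for q,z in [("power_box",0),("cover_press",.084),("cover_hinge",.084),("tankard_large",0),("tankard_small",0),("copper_bowl",0),("candlestick",0)]:
        for d in place_of(q,im)[:3]: print(q,round(d["score"],2),np.array(d["point"]),at_z(d["point"],im,z))
s=get_state();print(s["position"],rot(s["ee_rot"]),nose_length,s["clock"])
E
```

```text
top [ 0.4094 -0.0151  1.1892]
power_box 0.77 [268.2 192.6] [ 0.5411 -0.0358  0.    ]
power_box 0.62 [191.2 243.3] [0.3764 0.2115 0.    ]
cover_press 0.84 [203.3 224.3] [0.4354 0.1605 0.084 ]
cover_press 0.81 [263.3 216.4] [ 0.4599 -0.0196  0.084 ]
cover_hinge 0.94 [283.  165.9] [ 0.6138 -0.0794  0.084 ]
cover_hinge 0.8 [171.4 265. ] [0.3147 0.2529 0.084 ]
cover_hinge 0.56 [268.  196.6] [ 0.5196 -0.0337  0.084 ]
tankard_large 0.8 [228.4 169.8] [0.6161 0.095  0.    ]
tankard_small 0.89 [310.  217.9] [ 0.4595 -0.1702  0.    ]
copper_bowl 0.73 [341.  183.5] [ 0.5715 -0.2722  0.    ]
copper_bowl 0.58 [262.8 215.3] [ 0.4672 -0.0184  0.    ]
candlestick 0.83 [126.8 265.4] [0.3052 0.4168 0.    ]
candlestick 0.5 [309.9 219.3] [ 0.455  -0.1699  0.    ]
candlestick 0.21 [396.6 235.3] [ 0.4055 -0.4442  0.    ]
side [-0.0095 -0.8636  1.01  ]
power_box 0.66 [263.2 219.1] [ 0.5278 -0.0433  0.    ]
power_box 0.59 [177.5 194.7] [0.3654 0.1945 0.    ]
cover_press 0.95 [197.  169.3] [0.4336 0.1755 0.084 ]
cover_press 0.91 [238.9 200.8] [ 0.4663 -0.0138  0.084 ]
cover_hinge 0.81 [288.8 190.8] [ 0.6065 -0.0589  0.084 ]
cover_hinge 0.78 [147.3 165.8] [0.3153 0.2767 0.084 ]
tankard_large 0.86 [259.8 184.6] [0.6035 0.0895 0.    ]
tankard_small 0.55 [261.6 257.5] [ 0.4437 -0.1616  0.    ]
copper_bowl 0.86 [322.4 267.1] [ 0.5595 -0.2792  0.    ]
candlestick 0.87 [133.9 159.5] [0.3206 0.4373 0.    ]
candlestick 0.39 [239.2 201.9] [0.5077 0.0586 0.    ]
[0.2349 0.5249 0.2483] [[-0.9128  0.4085  0.    ]
 [ 0.4085  0.9128  0.0001]
 [ 0.      0.0001 -1.    ]] 0.017 0.8
```

View pics/top.png

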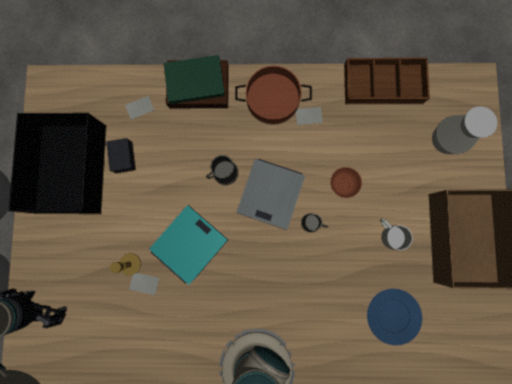

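View pics/side.png

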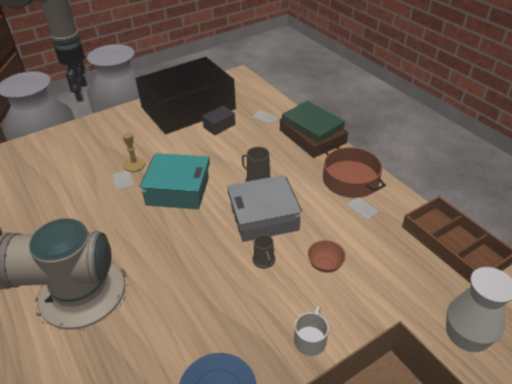

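The grey box is at top-view pixel ~(270,193), with its pad at (263,216) towards the robot. The turquoise box at (190,243) is the decoy. The press spot comes out near (0.463, -0.017), the hinge near (0.610, -0.069), and they are 156 mm apart, as given. Yaw is about -19.5°.

apply_moves:
  deltas: [0,-20,-18,0,0,0,-50,-46,0,0,0,-85,-79,0,0,0,-120,-112,0,0,0,-155,-145,0,-1,0,-190,-178,0,-2,0,-225,-211,0,-3,0,-260,-244,0,-4,0,-295,-277,0,-4.6,0,-330,-310,0,-4.6,0,-365,-343,0,-4.6,0,-395,-371,0,-4.6]

```text
clock: 1.8
position: [0.4221, 0.0758, 0.2487]
ee_rot: [0.001, 0.169, 0.986, 0.0]
contact_force: [0.4, 0.3, -0.1]
width: 0.0001
gripper_force: 0.0
```

```bash
cat > rel.py <<'E'
from h import *
import sys
# tool-frame shift (mm) to put fingertips at a world point given in mm
s=get_state();t=np.array(eval(sys.argv[1]))/1000+[0,0,.017]
M=rot(s["ee_rot"]);print("shift",np.round(M.T@(t-s["position"])*1000,1),"pos",np.round(s["position"],4),"xaxis deg",np.degrees(np.arctan2(M[1,0],M[0,0])),"F",np.round(s["contact_force"],1),s["width"],s["clock"])
E
python3 rel.py "[463,-17,110]"
```

```text
shift [-69.4 -73.9 121.7] pos [0.4221 0.0758 0.2487] xaxis deg 160.483665621894 F [ 0.4  0.3 -0.1] 5.251507218448458e-05 1.8
```

apply_moves:
  deltas: [0,-16,-16,20,0,0,-32,-33,50,0,0,-32,-33,80,0,0,-32,-33,110,0,0,-32,-33,122,0,0,-32,-33,122,0,0,-32,-33,122,0]

```text
clock: 2.38
position: [0.4408, 0.0359, 0.1261]
ee_rot: [-0.001, 0.17, 0.986, -0.0]
contact_force: [0.1, -0.4, 0.7]
width: -0.0002
gripper_force: 0.0
```

```bash
python3 rel.py "[463,-17,84]"
python3 - <<'E'
from h import *
a=get_image("side");save("s2.png",{"frame":cv2.resize(a["frame"][120:280,150:350],None,fx=3,fy=3)})
E
```

```text
shift [-38.6 -42.5  25.1] pos [0.4408 0.0359 0.1261] xaxis deg 160.4806208472108 F [ 0.1 -0.4  0.7] -0.00021268491333400027 2.3833
```

View pics/s2.png

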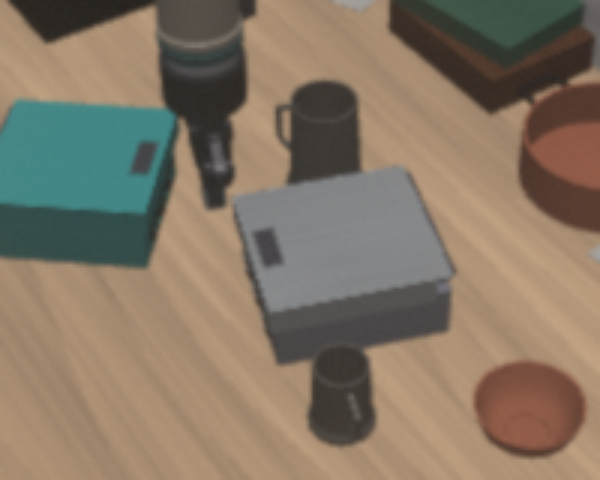

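The closed gripper is in front of and to the left of the cover, at crop pixel (215,200). The pad is at (268,248). Moves count from about the measured pose.

apply_moves:
  deltas: [0,-18,-20,0,0,0,-38.6,-42.5,0,0,0,-38.6,-42.5,8,0,0,-38.6,-42.5,18,0,0,-38.6,-42.5,18,0]

```text
clock: 2.85
position: [0.4632, -0.0172, 0.1085]
ee_rot: [0.0, 0.17, 0.985, 0.0]
contact_force: [-0.7, -0.1, 0.3]
width: -0.0002
gripper_force: 0.0
```

```bash
python3 rel.py "[463,-17,84]"
python3 - <<'E'
from h import *
a=get_image("side");save("s3.png",{"frame":cv2.resize(a["frame"][120:280,150:350],None,fx=3,fy=3)})
E
```

```text
shift [0.3 0.1 7.5] pos [ 0.4632 -0.0172  0.1085] xaxis deg 160.44544446772912 F [-0.7 -0.1  0.3] -0.00019259117541847655 2.85
```

View pics/s3.png

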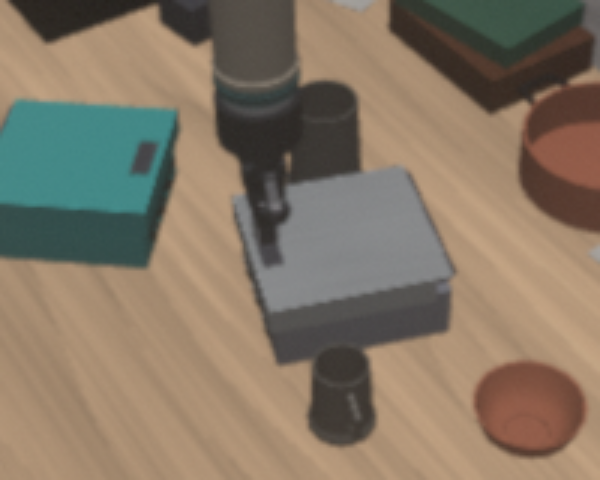

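The tip is over the pad, at crop pixel (268,245). Pressing now.

apply_moves:
  deltas: [0,0,0,5,0,0,0,0,9,0,0,0,0,13,0,0,0,0,15.5,0,0,0,0,16.5,0,0,0,0,16.5,0]

```text
clock: 3.4
position: [0.4635, -0.0168, 0.092]
ee_rot: [0.0, 0.169, 0.986, 0.0]
contact_force: [0.4, 1.2, 3.4]
width: -0.0001
gripper_force: 1.9
```

apply_moves:
  deltas: [0,0,0,1,0,0,0,0,1,0]

```text
clock: 3.57
position: [0.4635, -0.0168, 0.0914]
ee_rot: [0.001, 0.17, 0.986, 0.0]
contact_force: [-0.7, 1.3, 7.1]
width: 0.0001
gripper_force: 3.6
```

At the solid stop. Releasing, moving up and back out of the cover's path.

apply_moves:
  deltas: [0,8,0,-25,0,0,40,0,-55,0,0,75,0,-75,0,0,90,0,-75,0,0,90,0,-75,0,0,90,0,-75,0,0,90,0,-75,0,0,90,0,-75,0,0,90,0,-75,0,0,90,0,-75,0,0,90,0,-75,0,0,90,0,-75,0]

```text
clock: 4.57
position: [0.3785, 0.0129, 0.1655]
ee_rot: [-0.0, 0.17, 0.986, 0.0]
contact_force: [-1.3, 0.1, 0.3]
width: 0.0002
gripper_force: 0.0
```

apply_moves:
  deltas: [0,0,0,0,0,0,0,0,0,0,0,0,0,0,0,0,0,0,0,0,0,0,0,0,0,0,0,0,0,0,0,0,0,0,0,0,0,0,0,0,0,0,0,0,0]

```text
clock: 5.32
position: [0.3783, 0.0131, 0.1658]
ee_rot: [0.0, 0.169, 0.986, 0.0]
contact_force: [0.7, -0.3, -0.2]
width: 0.0001
gripper_force: 0.0
```

```bash
python3 - <<'E'
from h import *
t=get_image("top");a=get_image("side")
f=lambda i,r,c:cv2.resize(i["frame"][r:r+150,c:c+200],None,fx=2.66,fy=2)if 0 else cv2.resize(i["frame"][r:r+145,c:c+195],None,fx=2,fy=2)
save("o.png",{"frame":np.hstack([f(a,120,150),f(t,130,180)])})
for n,im in(("t",t),("s",a)):
  for q,z in(("plunger_top",.073),("cover_hinge",.084),("power_box",0)):
    for d in place_of(q,im)[:2]: print(n,q,round(d["score"],2),np.array(d["point"]),at_z(d["point"],im,z).round(4))
E
python3 rel.py "[493.6,15,85]"
```

```text
t plunger_top 0.55 [251.1 203.1] [0.5006 0.0176 0.073 ]
t plunger_top 0.2 [280.5 165.4] [ 0.6174 -0.0723  0.073 ]
t cover_hinge 0.96 [282.1 162.9] [ 0.6231 -0.0767  0.084 ]
t cover_hinge 0.79 [167.4 266.9] [0.309  0.2646 0.084 ]
t power_box 0.92 [269.4 195.2] [ 0.5326 -0.0397  0.    ]
t power_box 0.92 [193.9 242.6] [0.3787 0.2029 0.    ]
s plunger_top 0.45 [244.6 193.4] [0.5018 0.0135 0.073 ]
s cover_hinge 0.78 [146.6 171.3] [0.3029 0.2535 0.084 ]
s cover_hinge 0.59 [291.2 192.2] [ 0.6087 -0.0675  0.084 ]
s power_box 0.93 [176.1 191.4] [0.3686 0.2108 0.    ]
s power_box 0.65 [259.6 221.4] [ 0.5139 -0.0452  0.    ]
shift [-108.    40.3   63.8] pos [0.3783 0.0131 0.1658] xaxis deg 160.4900458065247 F [0.4 0.2 0.7] -0.00038835130952706256 5.7167
```

View pics/o.png

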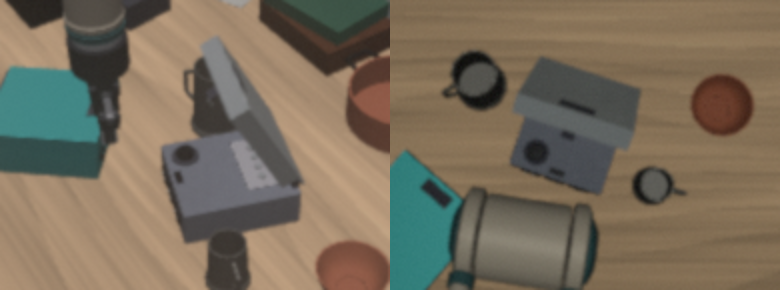

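The cover is fully open. The plunger is at side-crop pixel (185,155) and top-crop pixel (536,152), i.e. about (0.496, 0.015), which matches the geometry.

apply_moves:
  deltas: [0,-30,11,0,0,0,-65,25,5,0,0,-95,36,25,0,0,-110,41,45,0,0,-110,41,62,0,0,-110,41,72,0,0,-110,41,78,0,0,-110,41,82,0,0,-110,41,85,0,0,-110,41,85,0]

```text
clock: 6.55
position: [0.4957, 0.015, 0.0813]
ee_rot: [0.0, 0.169, 0.986, 0.0]
contact_force: [0.7, 0.2, -0.3]
width: -0.0
gripper_force: 0.0
```

apply_moves:
  deltas: [0,0,0,1,0,0,0,0,1,0]

```text
clock: 6.72
position: [0.496, 0.0149, 0.081]
ee_rot: [0.001, 0.169, 0.986, 0.0]
contact_force: [-1.5, -0.1, 5.8]
width: -0.0002
gripper_force: 2.8
```

apply_moves:
  deltas: [0,0,0,1,0,0,0,0,1.5,0,0,0,0,1.5,0]

```text
clock: 6.97
position: [0.4961, 0.0149, 0.0809]
ee_rot: [0.001, 0.169, 0.986, 0.0]
contact_force: [-4.3, 0.8, 16.2]
width: 0.0
gripper_force: 8.0
```

The plunger is hard against its stop, with the tip at 63.9 mm. Next I go up, over the open cover, and down behind it.

apply_moves:
  deltas: [0,0,0,-25,0,0,12,-5,-60,0,0,25,-15,-98,0,0,30,-25,-137,0,0,30,-41,-175,0,0,30,-41,-210,0,0,25,-41,-225,0,0,-5,-41,-230,0,0,-45,-41,-230,0,0,-85,-41,-230,0,0,-112,-41,-230,0,0,-125,-41,-230,0]

```text
clock: 7.97
position: [0.6032, -0.0671, 0.3079]
ee_rot: [0.001, 0.17, 0.985, -0.0]
contact_force: [0.1, -0.5, -1.0]
width: -0.0
gripper_force: 0.0
```

```bash
python3 rel.py "[594,-63,240]"
cat > arc.py <<'E'
from h import *
import sys
h=np.array([.610,-.069]);a=np.radians(-19.5);u=np.array([np.cos(a),np.sin(a)])
s=get_state();M=rot(s["ee_rot"])
for th in np.linspace(1.3,0,27):
    r=.167-.012*th/1.3
    f=r*np.cos(th)-.004*np.sin(th)-.011; z=.080+r*np.sin(th)+.004*np.cos(th)+.017
    d=M.T@(np.r_[h-f*u,z]-s["position"])*1000
    print(round(th,2),np.round(d).astype(int),end=";")
E
python3 arc.py
python3 - <<'E'
from h import *
t=get_image("top");a=get_image("side")
f=lambda i,r,c:cv2.resize(i["frame"][r:r+145,c:c+195],None,fx=2,fy=2)
save("o2.png",{"frame":np.hstack([f(a,90,150),f(t,130,180)])})
E
```

```text
shift [10.2  0.7 50.8] pos [ 0.6032 -0.0671  0.3079] xaxis deg 160.4400106551582 F [ 0.1 -0.5 -1. ] -1.8143480202867137e-05 7.9667
1.3 [20  0 60];1.25 [27  0 62];1.2 [35  0 64];1.15 [42  0 66];1.1 [50  0 69];1.05 [57  0 72];1.0 [64  0 76];0.95 [71  0 80];0.9 [78  0 84];0.85 [84  0 88];0.8 [91  0 93];0.75 [97  0 99];0.7 [102   0 104];0.65 [108   0 110];0.6 [113   0 116];0.55 [118   0 122];0.5 [123   0 129];0.45 [127   0 136];0.4 [131   0 143];0.35 [135   0 151];0.3 [138   0 158];0.25 [141   0 166];0.2 [143   0 174];0.15 [146   0 182];0.1 [147   0 190];0.05 [149   0 198];0.0 [150   0 206];
```

View pics/o2.png

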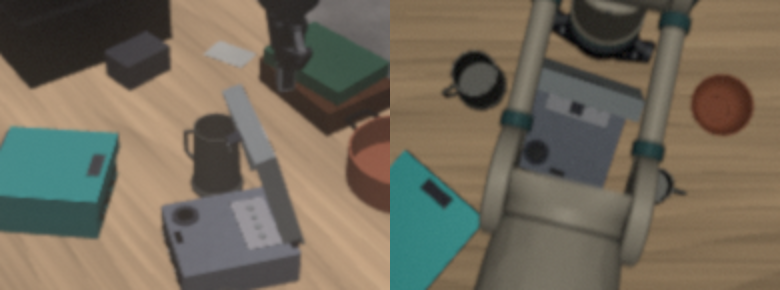

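The fingertip is behind and above the raised cover's edge, with the box and goods unmoved. Going down behind it, then sweeping it along its arc.

apply_moves:
  deltas: [0,0,0,30,0,0,0,0,60,0,0,10,0,60,0,0,20,0,60,0,0,27,0,62,0,0,35,0,64,0,0,42,0,66,0,0,50,0,69,0,0,57,0,72,0,0,64,0,76,0,0,71,0,80,0,0,78,0,84,0]

```text
clock: 9.07
position: [0.5256, -0.0392, 0.2239]
ee_rot: [0.0, 0.169, 0.986, 0.0]
contact_force: [1.6, -0.1, 0.3]
width: 0.0
gripper_force: 0.5
```

```bash
python3 arc.py; python3 rel.py "[0,0,0]"
python3 - <<'E'
from h import *
a=get_image("side");save("o3.png",{"frame":cv2.resize(a["frame"][90:250,150:350],None,fx=3,fy=3)})
E
```

```text
1.3 [-63   0 -24];1.25 [-55   0 -22];1.2 [-48   0 -20];1.15 [-40   0 -18];1.1 [-33   0 -15];1.05 [-26   0 -12];1.0 [-19   0  -8];0.95 [-12   0  -4];0.9 [-5  0  0];0.85 [2 0 5];0.8 [ 8  0 10];0.75 [14  0 15];0.7 [20  0 20];0.65 [25  0 26];0.6 [31  0 32];0.55 [35  0 39];0.5 [40  0 45];0.45 [44  0 52];0.4 [48  0 60];0.35 [52  0 67];0.3 [55  0 74];0.25 [58  0 82];0.2 [61  0 90];0.15 [63  0 98];0.1 [ 64   0 106];0.05 [ 66   0 115];0.0 [ 67   0 123];shift [ 508.5 -138.7  206.8] pos [ 0.5256 -0.0392  0.2239] xaxis deg 160.48687714761206 F [ 1.6 -0.1  0.3] 3.763449748116852e-05 9.0667
```

View pics/o3.png

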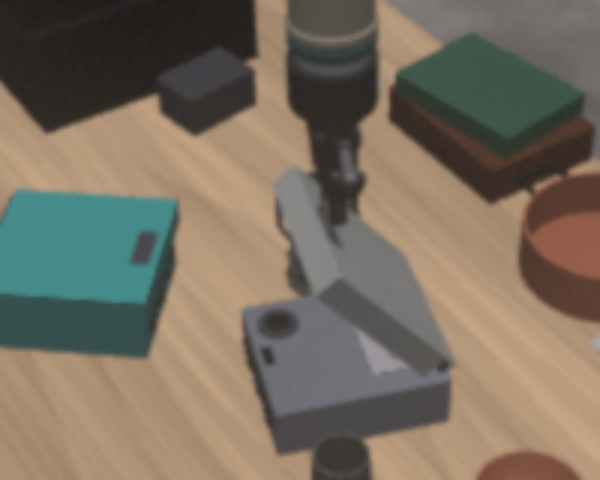

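The cover is being pushed down, now about half shut, with the tip near the pad at crop pixel (335,225). Continuing.

apply_moves:
  deltas: [0,6,0,8,0,0,14,0,15,0,0,22,0,23,0,0,30,0,32,0,0,37,0,42,0,0,44,0,52,0,0,50,0,64,0,0,55,0,75,0,0,59,0,86,0,0,63,0,98,0,0,65,0,108,0,0,66,0,116,0]

```text
clock: 10.12
position: [0.4634, -0.0171, 0.1073]
ee_rot: [-0.0, 0.169, 0.986, 0.0]
contact_force: [0.0, 0.3, 0.9]
width: -0.0001
gripper_force: 0.5
```

```bash
python3 rel.py "[463,-17,75.3]"
```

```text
shift [ 0.3 -0.1 15. ] pos [ 0.4634 -0.0171  0.1073] xaxis deg 160.48691956300092 F [0.  0.3 0.9] -0.00014946172215168614 10.1167
```

apply_moves:
  deltas: [0,0,0,5,0,0,0,0,9,0,0,0,0,13,0,0,0,0,15,0,0,0,0,16.5,0,0,0,0,16.5,0,0,0,0,16.5,0]

```text
clock: 10.7
position: [0.4639, -0.0173, 0.0921]
ee_rot: [-0.0, 0.169, 0.986, 0.0]
contact_force: [-2.2, 0.8, 3.6]
width: -0.0002
gripper_force: 1.8
```

apply_moves:
  deltas: [0,0,0,1,0,0,0,0,1,0]

```text
clock: 10.87
position: [0.464, -0.0173, 0.0913]
ee_rot: [0.0, 0.169, 0.986, 0.0]
contact_force: [-2.5, 1.6, 7.8]
width: 0.0001
gripper_force: 3.9
```

apply_moves:
  deltas: [0,0,0,-6,0,0,0,0,-20,0,0,15,0,-50,0,0,50,0,-70,0,0,90,0,-80,0,0,100,0,-80,0,0,100,0,-80,0,0,100,0,-80,0,0,100,0,-80,0,0,100,0,-80,0]

```text
clock: 11.7
position: [0.3714, 0.0156, 0.1706]
ee_rot: [0.0, 0.17, 0.986, -0.0]
contact_force: [1.0, 1.4, -0.7]
width: -0.0003
gripper_force: 0.0
```

Run:
```python
from h import *
t=get_image("top");a=get_image("side")
f=lambda i,r,c:cv2.resize(i["frame"][r:r+145,c:c+195],None,fx=2,fy=2)
save("o4.png",{"frame":np.hstack([f(a,120,150),f(t,130,180)])})
```

```text
(no output)
```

View pics/o4.png

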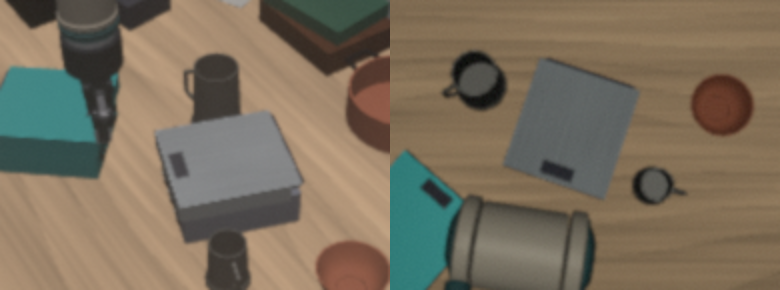

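The cover is shut and staying down, with its pad at side-crop pixel (178,165). The goods are where they were, and the gripper is clear of everything.

```bash
python3 -c "from rig import sign_off; print(sign_off())"
```

```text
the job is handed in; nothing more can be done
None
```

The cover was popped fully open, the reset plunger pressed to its stop, and the cover pressed down and latched shut; the job is handed in (about 12 s on the robot's clock), and nothing else looked moved in the last picture.

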